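# Press a spent filter cartridge out of its inclined column

## Robot

A 6-joint arm with a two-finger parallel gripper is mounted at the origin on the work surface. World frame = base frame: x ahead of the robot, y to its left, z up, the work surface at z = 0. Lengths are in m, angles in degrees, forces in N, time in s.
With the tool pointing down it reaches from about 0.25 to 0.725 m from the base axis. Payload 9.7 kg.
Tool frame: the origin (TCP) lies between the finger pads; the fingertips stand 19 mm ahead of it and the grasp point (between the pads) is the TCP; z points along the fingers, y is the line along which they close (so a half turn about z gives the same grasp; the last joint's range is limited). The gripper opens to 85 mm and grips with 20 to 120 N. Pads are 22 mm wide; open, the fingers measure 114 mm over their backs; the gripper's body (76 mm by 85 mm) begins 54 mm behind the grasp point. The pads swing forward as they close: fully open they stand 13 mm farther back than shut.
Start: joints at [-68.583, 4.979, 10.078, 95.1, 0, 90], TCP at [0.201, -0.512, 0.219] pointing down, gripper open.
Joint ranges: [-179.16, 179.16], [-48.56, 103.87], [-65.8, 70.77], [-126.05, 130.52], [-82.76, 87.17], [-180, 180]. Speed limits (degrees/s): [127.2, 127.2, 147.25, 180, 180, 180].

## Interface

Orientations are given as [roll, pitch, yaw] about the fixed x, y, z axes, in that order (R = Rz(yaw) Ry(pitch) Rx(roll)).
In Python, from workcell import telemetry, camera, calibration, workorder gives the robot as it stands.
- The arm moves only by the tool play_rows, never from a script. Its argument "increments" is a list of rows, each a list of 3 entries, a list of its own where there are three numbers: the shift along the tool's x, y, z in mm, then the turn, a rotation vector about the tool's x, y, z in degrees, then the closure, from 0 (fully open) to 1 (shut). In form: [[[x, y, z], [ax, ay, az], jaw], ...]. A call has 1 to 20 rows; each row is the pose to reach, as a shift and turn from the pose commanded when the call began, along the tool's axes at that moment; what a row does not reach only later rows make up. A row lasts 1/10 s, in which the tool goes at most 50 mm and 8.59 degrees, less where a joint would pass 70% of its speed; a pose out of reach is approached as far as the arm can. A call with a gripper value outside its range is refused whole. The fingers move at their own pace and stop on an object; "grip_force" is the grip in N (left out, the last holds). Time passes only in rows, so rows that repeat a pose let the fingers close. It gives the time, the measured TCP pose, the force, the opening and the grip force at its end, in the units of the state.
- telemetry.get_obs(): the state, without advancing time (a new reading comes with each control period).
- camera(name): name is "side" or "top" or "wrist"; returns (picture, depth): 400x640x3 uint8, red, green, blue; 400x640 float32, m along the optical axis (not along the pixel's ray), 0 where there is no reading.
- calibration(name): a dict with "vertical_fov" (degrees; the focal length in pixels is half the picture's height over the tangent of half this angle, whatever the lens; pixels are square), "cx", "cy" (the principal point, pixels), "k1" (the pictures are not rectified: a ray, as slopes to the right and down, at radius r is drawn at 1 + k1 r^2 times it, then the intrinsics apply), "rvec" (rotation vector, rad) and "tvec" (3), from world to camera coordinates, as OpenCV has them; the wrist camera has in their place "hand_eye" (4x4, takes a point from camera to tool coordinates, whose origin is the TCP and whose axes are the flange's). Camera axes: x right, y down, z forward; pixel columns grow to the right and rows downward; lengths in m; the calibration is good to about 2 mm. A picture is of the moment at which its call begins: read the wrist's pose just before it. calibration takes no time and is no camera call.
- workorder.job_done(): hands the job in; it is judged then, once.
The state is a dict: "time": time; "q": joint angles; "qd": joint speeds; "joint_efforts": joint torques, N m; "ee_pos": TCP position; "tcp_rot": TCP orientation; "wrist_force": force on the tool from outside, world axes, zero at the start; "torque": the same for the moment, N m; "opening": finger opening in m; "grasp_force": force on a finger pad.
Only numpy, scipy, OpenCV 4.12 (cv2) and the standard library are available. Lean on these libraries where they do the work, as an engineer would, in place of code of your own. Each camera call takes 0.05 s, during which the arm holds its last target. There are 200 camera calls.

## Task

Slide the white catch tray (it has an orange knob) all the way to its red stop, so that it stands under the lower end of the inclined clear column. Then take the blue-handled push rod out of the tool block, put it into the funnel at the top of the column and push it fully home, until its steel collar rests on the funnel rim, so that the green cartridge is driven out into the tray. Leave the rod in the column, the cartridge in the tray at its stop, and everything else standing where it was.

Things in the scene. Friction and masses are not known exactly. Their poses are not given: they have to be found in the camera images.
- stand: Grey base plate of the stand, 210 x 325 mm, 10 mm thick, fixed; origin on the table straight below the column's lower end, z up, x the way the lower end points, y level along the tray's slide. A 12 mm steel post, 240 mm tall, stands on it at x -50, y +105 mm; a thin arm at 158 mm height joins it to the column.
- column: Clear round tube with blue bands, fixed in the stand, leaning 35 degrees from vertical with its funnel mouth up on the robot's side. Origin: centre of the open lower end, 106 mm above the table. z runs up the bore's axis, y is level. 45 mm outside, bore 36 mm. On both sides near the lower end is a brass spring catch, reaching 43 mm out from the axis along y.
- mouth (a point): Centre of the column's funnel rim, 105 mm up its axis from the lower end; same axes as the column. The funnel is the top 17 mm, 62 mm across outside and about 52 mm inside at the rim.
- rod_grip (a point): Centre of the round blue handle (26 mm across, 64 mm long) of the push rod, loose, about 180 g, 186 mm long, upright in one of the tool block's holes (which one varies). z runs along the rod to the handle's end. Underside of its steel collar (62 mm across, 6 mm thick): 38 mm below this point; tip of its shaft (20 mm across): 154 mm below.
- cartridge_mid (a point): Centre of the green cartridge: loose, about 90 g, slippery plastic, 62 mm long, 32 mm across, z along its axis. It starts in the bore, held by the spring catches, its lower end 16 mm above the column's. Driving it out takes about 5 to 10 N along the bore until it is wholly past the catches; the rod pushed home does this (its tip then stands 11 mm out of the lower end).
- tray (a joint): Slide of the white catch tray, in m: 0 is pulled out, 0.12 is against the red stop under the column. Starts between 0 and 0.07. Moves along the column's y axis (level), growing towards +y; friction about 1.5 N, stays where it is left.
- tray_in (a point): Centre of the catch tray's inner floor, 20 mm above the table. Tray 130 mm (x) by 90 mm (y), walls 6 mm thick, rising 28 mm above the floor, which has two 4 mm high ribs along x that keep the cartridge from rolling; y is the slide direction, z up. At the stop it stands 45 mm beyond the column's lower end.
- tray_knob (a point): On the axis of the tray's orange upright knob: round, 24 mm across, its top 79 mm above the table, this point 20 mm below its top. It moves with the tray, 90 mm from the tray's centre on the pulled-out (-y) side.
- block: Grey tool block, 70 x 250 x 60 mm, standing on the table, origin under its centre; the three tools stand upright in 50 mm deep holes in a row along its y axis, 85 mm apart, 3 mm looser than the tools. x is across the row. Fixed.
- brush_mid (a point): Rubber-headed policeman tool with a wooden stem, 34 mm across the black head, 150 mm tall, in another hole of the block; this point half-way up. Leave alone.
- scoop_mid (a point): Scoop with a red round handle and flat steel blade, 145 mm tall, in another hole of the block; this point about half-way up. Leave alone.
- flask_a: Conical glass flask 72 mm across, 118 mm tall, origin under it. Leave alone.
- flask_b: Another such flask. Leave alone.
- amber: Amber bottle 68 mm across, 150 mm tall, origin under it. Leave alone.
- bulb: Blue pear-shaped rubber bulb, 60 mm across, 100 mm tall, origin under it. Leave alone.
- timer: Red sand timer, 44 mm across, 92 mm tall, origin under it. Leave alone.
- wash: White bottle with blue cap, 64 mm across, 140 mm tall, origin under it. Leave alone.
Not all that is in view belongs to the job. What is shaped like the part that bears rod_grip but yellow is not meant.

How it is judged:
By the outcome, as a careful person would: the job done as asked, in the order asked, and still so for the second after the job is handed in, with the robot touching nothing.
It also fails if it takes over 58 s, if anything falls off the work surface, if the arm or the gripper's body presses on something with over 40 N, if the wrist force passes 120 N, or if a joint passes its speed limit or range.

## Working session

There is one attempt and no reset: what is moved stays moved. The work goes in short steps, Python scripts to look and compute and a tool call to move; the robot and the scene stay as the last step left them, time stands still between calls to the robot, and variables do not carry over. Pictures are saved under pics/ and viewed, at most 10 in all, crops included, and the job is handed in when it is done.

Besides the shell and the picture viewer there is one more tool, called after "Emit:" as a command line: name --argument value ..., lists and objects as JSON in quotes. play_rows: Moves the arm, as the interface text tells. Its arguments: {"type":"object","properties":{"increments":{"type":"array"},"grip_force":{"type":"number"}},"required":["increments"]}

```bash
mkdir -p pics; cat > h.py <<'E'
import numpy as np, cv2
from scipy.spatial.transform import Rotation as R
from workcell import telemetry, camera, calibration, workorder
def K(c):
    f=200/np.tan(np.radians(c["vertical_fov"]/2)); return np.array([[f,0,c["cx"]],[0,f,c["cy"]],[0,0,1.]]),np.array([c["k1"],0,0,0,0.])
def look(name):
    o=telemetry.get_obs(); im,d=camera(name); c=calibration(name); k,dist=K(c)
    if "rvec" in c:
        Rm=R.from_rotvec(np.ravel(c["rvec"])).as_matrix(); T=np.eye(4); T[:3,:3]=Rm.T; T[:3,3]=-Rm.T@np.ravel(c["tvec"])
    else:
        B=np.eye(4); B[:3,:3]=R.from_euler('xyz',o["tcp_rot"],degrees=True).as_matrix(); B[:3,3]=o["ee_pos"]; T=B@np.array(c["hand_eye"])
    return im,d,k,dist,T
def cloud(name,v=None):
    im,d,k,dist,T=v or look(name)
    g=np.stack(np.meshgrid(np.arange(640.),np.arange(400.)),-1).reshape(-1,1,2)
    u=cv2.undistortPoints(g,k,dist).reshape(400,640,2)
    P=np.dstack([u*d[...,None],d])@T[:3,:3].T+T[:3,3]; P[d==0]=np.nan
    return im,P,T
def proj(p,v):
    im,d,k,dist,T=v; Ti=np.linalg.inv(T); r,_=cv2.Rodrigues(Ti[:3,:3]); return cv2.projectPoints(np.array(p,float).reshape(-1,1,3),r,Ti[:3,3],k,dist)[0].reshape(-1,2)
def save(n,im): cv2.imwrite(f'pics/{n}.png',im[...,::-1])
E
python3 - <<'E'
from h import *
print(telemetry.get_obs())
for n in('side','top'):
    v=look(n); im,P,T=cloud(n,v); save(n,im); np.save(n+'P.npy',P); np.save(n+'I.npy',im); print(n,T.round(3))
E
```

```text
{'time': 0.0, 'q': array([-6.85811747e+01,  5.01394177e+00,  1.00331846e+01,  9.50989307e+01,
        4.29278969e-04,  9.00003573e+01]), 'qd': array([-0.01948255, -0.07879089,  0.10989001,  0.10552163, -0.01361144,
       -0.07594667]), 'joint_efforts': array([-9.66358566e-04, -5.20384848e+01,  4.64803755e+01,  1.63048255e-02,
       -8.28860948e-05, -1.12862415e-05]), 'ee_pos': array([ 0.20076265, -0.51178475,  0.21814444]), 'tcp_rot': array([-1.79920312e+02, -4.28781681e-04,  2.14184675e+01]), 'wrist_force': array([0.2631817 , 0.26671757, 0.10723423]), 'torque': array([ 0.03370741, -0.03030386,  0.00211742]), 'grasp_force': 0.0, 'opening': 0.08543601287095529}
side [[ 0.975 -0.158  0.154  0.394]
 [-0.22  -0.692  0.688 -0.635]
 [-0.002 -0.704 -0.71   0.832]
 [ 0.     0.     0.     1.   ]]
top [[ 0.024 -0.98   0.195  0.313]
 [-1.    -0.021  0.021  0.01 ]
 [-0.016 -0.196 -0.981  1.335]
 [ 0.     0.     0.     1.   ]]
```

View pics/side.png

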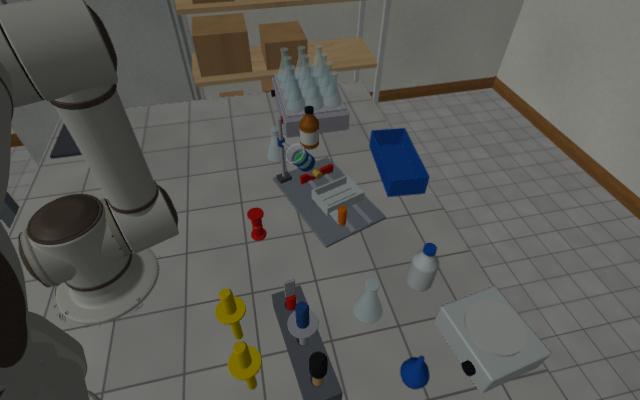

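View pics/top.png

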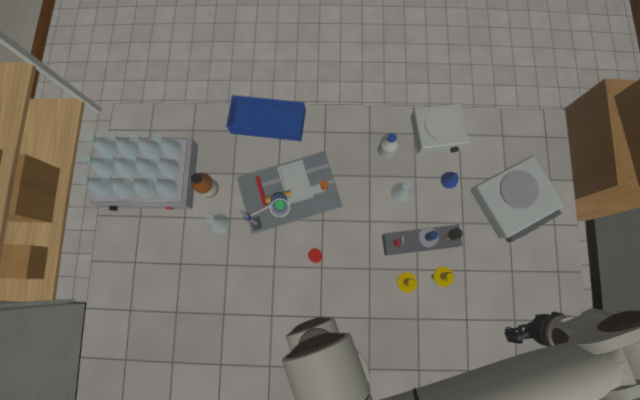

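The blue-handled rod is in the block's middle hole, at side (302,315) and top (430,237). These could be mistaken for it: the yellow look-alikes at side (231,308) and (244,360), and the blue bulb at side (415,370). The knob is at side (342,214) and the funnel at side (297,155).

```bash
python3 - <<'E'
from h import *
for n in('side','top'):
    P=np.load(n+'P.npy'); im=np.load(n+'I.npy'); hsv=cv2.cvtColor(im,cv2.COLOR_RGB2HSV); h,s,V=[hsv[...,i].astype(int) for i in range(3)]
    x,y,z=P[...,0],P[...,1],P[...,2]
    box=lambda a,b,c,d:(np.arange(400)[:,None]>=b)&(np.arange(400)[:,None]<=d)&(np.arange(640)>=a)&(np.arange(640)<=c)
    def rep(nm,m):
        q=P[m&np.isfinite(z)]; 
        if len(q): print(n,nm,len(q),'med',np.median(q,0).round(4),'min',np.percentile(q,3,axis=0).round(4),'max',np.percentile(q,97,axis=0).round(4))
    B={'side':dict(k=(330,198,355,228),r=(290,298,315,330),st=(270,90,390,245),bl=(265,280,345,400),mo=(280,140,320,175)),'top':dict(k=(315,176,332,194),r=(418,228,440,246),st=(235,150,345,235),bl=(378,222,468,258),mo=(265,190,295,222))}[n]
    rep('knob',box(*B['k'])&(h>3)&(h<18)&(s>180)); kt=box(*B['k'])&(h>3)&(h<18)&(s>180)&(z>.075); rep('knobtop',kt)
    b=box(*B['r'])&(h>100)&(h<125)&(s>120); rep('rod',b); rep('rodtop',b&(z>np.nanpercentile(z[b],98)-.004))
    col=box(*B['r'])&(s<70)&(z>.09)&(z<.2); rep('collar',col)
    for nm,lo,hi,bb in(('plate',.005,.014,'st'),('block',.055,.064,'bl')):
        m=box(*B[bb])&(z>lo)&(z<hi)&(s<60); m=cv2.morphologyEx(m.astype(np.uint8),cv2.MORPH_OPEN,np.ones((2,2)))>0
        q=P[m][:,:2].astype(np.float32); print(n,nm,len(q),cv2.minAreaRect(q*1000))
    m=box(*B['mo'])&(z>.17)&(z<.23); rep('mouth',m)
    m=box(*B['st'])&(z>.225)&(z<.26); rep('post',m)
    rep('redstop',box(*B['st'])&((h<4)|(h>175))&(s>150)&(z<.1))
E
python3 - <<'E'
import cv2,numpy as np
a=cv2.imread('pics/side.png')[130:250,230:390]; b=cv2.imread('pics/side.png')[270:390,230:390]
cv2.imwrite('pics/crop.png',cv2.resize(np.hstack([a,b]),None,fx=2.5,fy=2.5,interpolation=cv2.INTER_CUBIC))
E
```

```text
side knob 137 med [0.6205 0.0322 0.0621] min [0.6115 0.028  0.0255] max [0.6313 0.0463 0.0807]
side knobtop 42 med [0.6221 0.038  0.0784] min [0.6134 0.0298 0.0755] max [0.6311 0.0471 0.0814]
side rod 310 med [ 0.4452 -0.296   0.1839] min [ 0.4344 -0.3003  0.1371] max [ 0.4568 -0.2805  0.1977]
side rodtop 98 med [ 0.4457 -0.2888  0.1961] min [ 0.4368 -0.2974  0.1944] max [ 0.4552 -0.2794  0.1985]
side collar 286 med [ 0.4521 -0.2886  0.1326] min [ 0.4221 -0.3052  0.1301] max [ 0.4718 -0.2648  0.1347]
side plate 3087 ((578.1488037109375, 279.4462890625), (575.9210205078125, 210.5572052001953), 68.68614959716797)
side block 2234 ((450.2892150878906, -272.2919616699219), (80.19123077392578, 278.12933349609375), 7.752968788146973)
side mouth 314 med [0.5273 0.179  0.1828] min [0.4961 0.141  0.1711] max [0.5508 0.1923 0.2065]
side post 26 med [0.4932 0.2662 0.2346] min [0.4885 0.2615 0.2257] max [0.4994 0.2732 0.2416]
side redstop 183 med [0.5858 0.2552 0.0318] min [0.5413 0.2313 0.0162] max [0.654  0.2934 0.0434]
top knob 30 med [0.6175 0.0403 0.0771] min [0.6108 0.0335 0.0593] max [0.62
[... 238 characters left out ...]
454 -0.2858  0.1961] min [ 0.4402 -0.29    0.1944] max [ 0.454  -0.2815  0.1981]
top collar 220 med [ 0.4443 -0.2775  0.1319] min [ 0.4213 -0.3106  0.1283] max [ 0.4741 -0.2597  0.1904]
top plate 2797 ((606.513916015625, 161.44873046875), (208.03671264648438, 317.8029479980469), 18.841951370239258)
top block 972 ((447.0370788574219, -301.06341552734375), (72.35459899902344, 270.48468017578125), 9.604674339294434)
top mouth 242 med [0.5225 0.1732 0.1807] min [0.4951 0.1433 0.1708] max [0.551  0.1949 0.2069]
top post 16 med [0.4926 0.269  0.238 ] min [0.489  0.2656 0.226 ] max [0.4968 0.2753 0.2424]
top redstop 83 med [0.6048 0.2581 0.0395] min [0.5566 0.2425 0.0346] max [0.6507 0.2746 0.0441]
```

View pics/crop.png

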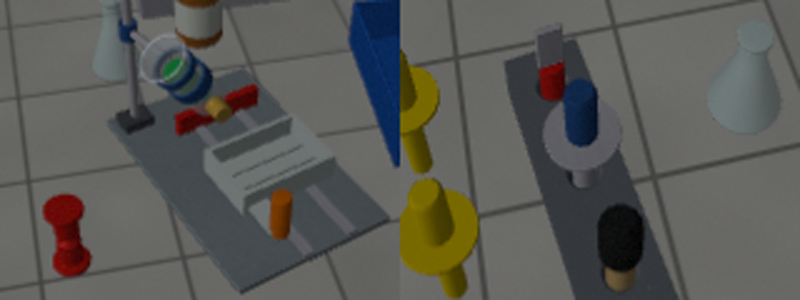

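The crop shows the blue-handled rod with its steel collar in the middle hole, at crop (580,115), and the orange knob at crop (280,215). That confirms the choice. I'll push the knob first with shut fingers.

Emit:
play_rows --increments '[[[0,0,-80],[0,0,0],1],[[0,0,-80],[0,0,0],1],[[100,-54,-80],[0,0,2.6],1],[[140,-75,-80],[0,0,2.6],1],[[180,-97,-80],[0,0,2.6],1],[[220,-118,-80],[0,0,2.6],1],[[260,-140,-80],[0,0,2.6],1],[[300,-161,-80],[0,0,2.6],1],[[340,-183,-80],[0,0,2.6],1],[[380,-204,-80],[0,0,2.6],1],[[420,-226,-80],[0,0,2.6],1],[[460,-247,-80],[0,0,2.6],1],[[500,-269,-80],[0,0,2.6],1],[[540,-290,-80],[0,0,2.6],1],[[592,-318,-80],[0,0,2.6],1],[[592,-318,-80],[0,0,2.6],1],[[592,-318,-80],[0,0,2.6],1],[[592,-318,-80],[0,0,2.6],1]]'

```text
time: 1.9
ee_pos: [0.6358, 0.0004, 0.298]
tcp_rot: [-180.0, 0.1, 18.9]
wrist_force: [0.3, -0.8, 0.3]
opening: 0.0
grasp_force: 0.0
```

```bash
python3 - <<'E'
from h import *
v=look('wrist'); im,P,T=cloud('wrist',v); save('w1',im); np.save('w1P.npy',P)
hsv=cv2.cvtColor(im,cv2.COLOR_RGB2HSV); m=(hsv[...,0]>3)&(hsv[...,0]<18)&(hsv[...,1]>180)&(P[...,2]>.07)&(P[...,2]<.09)
q=P[m]; print(len(q),q.mean(0),q.min(0),q.max(0), np.argwhere(m).mean(0)if m.any() else 0); print(proj([[.622,.0395,.079],[.6356,0,.04],[.5172,.1654,.192]],v))
E
```

```text
292 [0.62454089 0.03951962 0.07799784] [0.61227457 0.02884117 0.07023034] [0.63520183 0.05060053 0.08045125] [162.13356164 286.41780822]
[[285.71679942 164.30725584]
 [320.81448236 158.86125417]
 [102.10854417 252.00008648]]
```

View pics/w1.png

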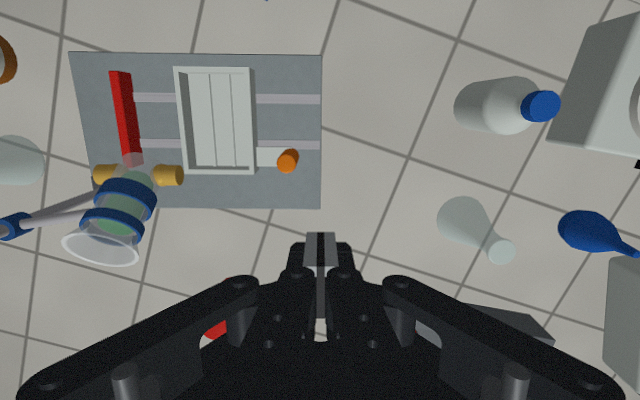

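Wrist view: the knob is at (287,162), the tray at (215,120), the red stop at (125,115), and the funnel rim at (101,250). All three agree with the estimates, so I'll descend and push.

Emit:
play_rows --increments '[[[0,0,40],[0,0,0],1],[[0,0,80],[0,0,0],1],[[0,0,120],[0,0,0],1],[[0,0,160],[0,0,0],1],[[0,0,200],[0,0,0],1],[[0,0,225],[0,0,0],1],[[0,0,240],[0,0,0],1],[[0,0,240],[0,0,0],1],[[0,-10,240],[0,0,0],1],[[0,-16,240],[0,0,0],1],[[0,-22,240],[0,0,0],1],[[0,-28,240],[0,0,0],1],[[0,-34,240],[0,0,0],1],[[0,-40,240],[0,0,0],1],[[0,-46,240],[0,0,0],1],[[0,-52,240],[0,0,0],1],[[0,-58,240],[0,0,0],1],[[0,-64,240],[0,0,0],1],[[0,-68,240],[0,0,0],1],[[0,-70,240],[0,0,0],1]]'

```text
time: 3.95
ee_pos: [0.6141, 0.0672, 0.0601]
tcp_rot: [180.0, -0.2, 18.8]
wrist_force: [2.5, -1.1, 5.0]
opening: -0.0001
grasp_force: 2.9
```

Emit:
play_rows --increments '[[[0,-2,0],[0,0,0],1],[[0,-4,0],[0,0,0],1],[[0,-5,0],[0,0,0],1],[[0,-6,0],[0,0,0],1],[[0,-6,0],[0,0,0],1]]'

```text
time: 4.45
ee_pos: [0.6123, 0.0728, 0.0601]
tcp_rot: [180.0, -0.2, 18.8]
wrist_force: [2.1, -0.7, 4.7]
opening: 0.0003
grasp_force: 2.9
```

Emit:
play_rows --increments '[[[0,-1,0],[0,0,0],1],[[0,-2,0],[0,0,0],1],[[0,-3,0],[0,0,0],1],[[0,-4,0],[0,0,0],1],[[0,-4,0],[0,0,0],1]]'

```text
time: 4.95
ee_pos: [0.611, 0.0765, 0.0601]
tcp_rot: [180.0, -0.2, 18.8]
wrist_force: [1.7, -0.0, 5.1]
opening: -0.0002
grasp_force: 2.9
```

Emit:
play_rows --increments '[[[0,-1,0],[0,0,0],1],[[0,-2,0],[0,0,0],1],[[0,-3,0],[0,0,0],1],[[0,-4,0],[0,0,0],1],[[0,-4,0],[0,0,0],1]]'

```text
time: 5.45
ee_pos: [0.6097, 0.0803, 0.0601]
tcp_rot: [180.0, -0.2, 18.8]
wrist_force: [3.2, 0.5, 4.3]
opening: -0.0
grasp_force: 2.8
```

```bash
python3 - <<'E'
from h import *
v=look('wrist'); im,P,T=cloud('wrist',v)
v2=look('side'); save('s2',np.vstack([cv2.resize(v2[0][100:250,220:400],None,fx=2.4,fy=2.4),im[:240,104:536]]))
E
```

```text
(no output)
```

View pics/s2.png

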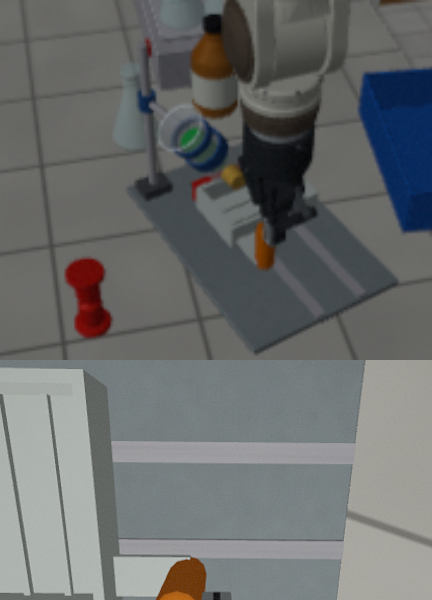

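```bash
python3 - <<'E'
from h import *
o=telemetry.get_obs(); tcp=np.array(o['ee_pos']); print(tcp,o['wrist_force'])
a=np.radians(18.84); X=np.array([np.cos(a),np.sin(a)]);Y=np.array([-X[1],X[0]]);O=np.array([.5742,.1848])
f=lambda p:[(1000*(np.array(p)[:2]-O)@X).round(1),(1000*(np.array(p)[:2]-O)@Y).round(1)]
print('tcp',f(tcp))
for n in('wrist','side','top'):
    im,P,T=cloud(n); hsv=cv2.cvtColor(im,cv2.COLOR_RGB2HSV); z=P[...,2]
    m=(hsv[...,0]>3)&(hsv[...,0]<18)&(hsv[...,1]>180)&(z>.03)&(z<.09)&(abs(P[...,0]-.6)<.1)&(abs(P[...,1]-.1)<.1)
    q=P[m]
    if len(q): s=np.array([f(p)+[p[2]*1000] for p in q]); print(n,len(q),np.percentile(s,3,axis=0).round(1),np.percentile(s,97,axis=0).round(1))
    # white tray
    m=(hsv[...,1]<40)&(hsv[...,2]>90)&(z>.042)&(z<.054); q=P[m]; s=np.array([f(p) for p in q]) ; s=s[(abs(s[:,0]-45)<90)&(abs(s[:,1])<150)]
    print(n,'wall',len(s),np.percentile(s,2,axis=0),np.percentile(s,98,axis=0))
    m=((hsv[...,0]<4)|(hsv[...,0]>175))&(hsv[...,1]>150)&(z>.015)&(z<.05); s=np.array([f(p) for p in P[m]]).reshape(-1,2); s=s[(abs(s[:,0]-45)<90)&(abs(s[:,1])<150)]
    if len(s): print(n,'stop',len(s),np.percentile(s,2,axis=0),np.percentile(s,98,axis=0))
E
```

```text
[0.60971834 0.08030023 0.06011096] [2.98374122 0.59148237 5.75150663]
tcp [np.float64(-0.1), np.float64(-110.4)]
wrist 2367 [  -7.1 -101.7   34.1] [ 12.1 -81.9  79.4]
wrist wall 13452 [-18.3 -46.9] [110.2  42.8]
wrist stop 3296 [-10.6  52.1] [84.  63.2]
side 72 [ -12.4 -103.2   31. ] [  4.1 -86.2  79.3]
side wall 110 [-20.182 -46.582] [110.2    42.456]
side stop 20 [-15.32  56.  ] [10.726 63.712]
top wall 86 [ 18.62 -21.92] [111.35  44.73]
top stop 85 [ 0.936 54.272] [102.024  63.732]
```

Emit:
play_rows --increments '[[[0,-1,0],[0,0,0],1],[[0,-2,0],[0,0,0],1],[[0,-3,0],[0,0,0],1],[[0,-4,0],[0,0,0],1],[[0,-4,0],[0,0,0],1]]'

```text
time: 6.2
ee_pos: [0.6089, 0.0826, 0.0601]
tcp_rot: [179.8, -0.2, 18.8]
wrist_force: [5.3, -7.0, 4.3]
opening: 0.0001
grasp_force: 5.7
```

Emit:
play_rows --increments '[[[0,-1,0],[0,0,0],1],[[0,-2,0],[0,0,0],1],[[0,-3,0],[0,0,0],1],[[0,-3,0],[0,0,0],1]]'

```text
time: 6.6
ee_pos: [0.6087, 0.0831, 0.0602]
tcp_rot: [179.5, -0.2, 18.7]
wrist_force: [9.3, -18.9, 4.7]
opening: 0.0
grasp_force: 11.6
```

Emit:
play_rows --increments '[[[0,15,0],[0,0,0],1],[[0,30,0],[0,0,0],1],[[0,35,-45],[0,0,0],1],[[0,35,-90],[0,0,0],1],[[0,35,-135],[0,0,0],1],[[0,35,-180],[0,0,0],0.6],[[0,35,-225],[0,0,0],0.4],[[0,35,-240],[0,0,0],0.4],[[-30,65,-240],[0,0,0],0.4],[[-60,95,-240],[0,0,0],0.4],[[-90,125,-240],[0,0,0],0.4],[[-120,155,-240],[0,0,0],0.4],[[-150,184,-240],[0,0,0],0.4],[[-180,212,-240],[0,0,0],0.4],[[-210,240,-240],[0,0,0],0.4],[[-240,270,-240],[0,0,0],0.4],[[-274,302,-240],[0,0,0],0.4],[[-274,302,-240],[0,0,0],0.4],[[-274,302,-240],[0,0,0],0.4]]'

```text
time: 8.5
ee_pos: [0.444, -0.2884, 0.2987]
tcp_rot: [-179.9, -0.0, 18.7]
wrist_force: [0.5, 0.1, 0.2]
opening: 0.0513
grasp_force: 0.0
```

```bash
python3 - <<'E'
from h import *
v=look('wrist'); im,P,T=cloud('wrist',v); save('w3',im); hsv=cv2.cvtColor(im,cv2.COLOR_RGB2HSV); z=P[...,2]
b=(hsv[...,0]>100)&(hsv[...,0]<125)&(hsv[...,1]>120)&(abs(P[...,0]-.445)<.06)&(abs(P[...,1]+.2875)<.06)
for lo,hi in((.19,.2),(.13,.19)):
    q=P[b&(z>lo)&(z<hi)]; print(len(q), q.min(0).round(4) if len(q) else'',q.max(0).round(4) if len(q) else'')
print(proj([.4455,-.2875,.196],v), telemetry.get_obs()['opening'])
im,P,T=cloud('side'); hsv=cv2.cvtColor(im,cv2.COLOR_RGB2HSV); z=P[...,2]
a=np.radians(18.84); X=np.array([np.cos(a),np.sin(a)]);Y=np.array([-X[1],X[0]]);O=np.array([.5742,.1848])
for nm,m in(('wall',(hsv[...,1]<40)&(hsv[...,2]>90)&(z>.042)&(z<.054)),('knob',(hsv[...,0]>3)&(hsv[...,0]<18)&(hsv[...,1]>180)&(z>.03)&(z<.09))):
    d=P[m][:,:2]-O; s=np.c_[d@X,d@Y]*1000; s=s[(abs(s[:,0]-45)<90)&(abs(s[:,1])<150)]; print(nm,len(s),np.percentile(s,2,axis=0),np.percentile(s,98,axis=0))
E
```

```text
631 [ 0.4344 -0.2994  0.19  ] [ 0.4593 -0.2756  0.1977]
235 [ 0.4411 -0.2952  0.1375] [ 0.4597 -0.2754  0.1899]
[[320.56704105 186.98799942]] 0.05117562257654018
wall 147 [ -2.3529158  -70.68642519] [110.97714029  19.28495938]
knob 122 [ -12.8305474  -126.49115087] [   6.8140384  -108.30552105]
```

View pics/w3.png

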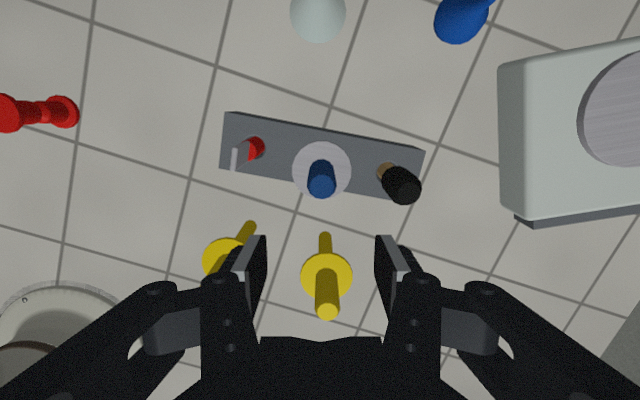

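The rod is where I estimated: handle at (320,178), with the scoop at (245,153) and the brush at (400,185). However, the side cloud shows the tray came back about 25 mm when I withdrew. I'll return, grip the knob across the slide direction, and seat the tray that way.

Emit:
play_rows --increments '[[[30,-31,0],[0,0,8],0.4],[[60,-62,0],[0,0,16],0.4],[[90,-93,0],[0,0,24],0.4],[[120,-124,0],[0,0,32],0.4],[[150,-155,0],[0,0,40],0.4],[[180,-186,0],[0,0,48],0.4],[[210,-217,0],[0,0,56],0.4],[[240,-248,0],[0,0,64],0.4],[[276,-285,0],[0,0,72],0.4],[[276,-285,0],[0,0,80],0.4],[[276,-285,0],[0,0,88],0.4],[[276,-285,0],[0,0,90],0.4],[[276,-285,0],[0,0,90],0.4],[[276,-285,40],[0,0,90],0.4],[[276,-285,80],[0,0,90],0.4],[[276,-285,120],[0,0,90],0.4],[[276,-285,120],[0,0,90],0.4]]'

```text
time: 10.3
ee_pos: [0.3371, -0.2868, 0.2623]
tcp_rot: [-168.8, 2.6, -47.9]
wrist_force: [0.5, -0.1, 0.0]
opening: 0.0515
grasp_force: 0.0
```

```bash
python3 - <<'E'
from h import *
o=telemetry.get_obs(); print(o['ee_pos'],o['tcp_rot'],o['q'])
a=np.radians(18.84); X=np.array([np.cos(a),np.sin(a)]);Y=np.array([-X[1],X[0]]);O=np.array([.5742,.1848])
d=o['ee_pos'][:2]-O; print('tcp',d@X,d@Y)
for n in('wrist','side'):
  im,P,T=cloud(n); hsv=cv2.cvtColor(im,cv2.COLOR_RGB2HSV); z=P[...,2]
  if n=='wrist': save('w4',im)
  m=(hsv[...,0]>3)&(hsv[...,0]<18)&(hsv[...,1]>180)&(z>.03)&(z<.09)
  d=P[m][:,:2]-O; s=np.c_[d@X,d@Y]*1000; s=s[(abs(s[:,0]-45)<90)&(abs(s[:,1])<150)]
  if len(s): print(n,len(s),np.percentile(s,2,axis=0),np.percentile(s,98,axis=0))
E
```

```text
[ 0.33705424 -0.28683732  0.26225858] [-168.76200236    2.59550533  -47.89470609] [-47.92215853  -6.47420832   2.93017523 102.00533761  11.23675316
 179.97203973]
tcp -0.376744639927105 -0.36978825382440644
wrist 642 [ -13.00965673 -127.55908904] [75.23322975 52.45433305]
side 127 [ -12.20273814 -127.03520458] [56.33182442 52.21907149]
```

```bash
cat >> h.py <<'E'
a_=np.radians(18.84); X=np.array([np.cos(a_),np.sin(a_),0]);Y=np.array([-X[1],X[0],0]);O=np.array([.5742,.1848,0])
def S(x,y,z): return O+X*x+Y*y+np.array([0,0,z])
def rel(p,Rt):
    o=telemetry.get_obs(); R0=R.from_euler('xyz',o['tcp_rot'],degrees=True)
    print('shift',(R0.inv().apply(np.array(p)-o['ee_pos'])*1000).round(1),'turn',(R0.inv()*Rt).as_rotvec(degrees=True).round(2))
E
python3 - <<'E'
from h import *
D=R.from_euler('xyz',[180,0,108.84],degrees=True)
rel([.40,-.15,.30],D); rel(S(0,-.121,.20),D); 
E
```

```text
shift [ -60.3 -143.4   -7.3] turn [  -6.75  -14.6  -156.38]
shift [ -76.7 -423.9  151.1] turn [  -6.75  -14.6  -156.38]
```

Emit:
play_rows --increments '[[[-6,-15,-7],[-0.34,-0.73,-7.82],0.4],[[-12,-30,-7],[-0.68,-1.46,-15.64],0.4],[[-18,-45,-7],[-1.0,-2.2,-23.5],0.4],[[-24,-60,-7],[-1.35,-2.92,-31.3],0.4],[[-30,-75,-7],[-1.7,-3.65,-39.1],0.4],[[-36,-90,-7],[-2.0,-4.38,-46.9],0.4],[[-42,-105,-7],[-2.4,-5.1,-54.7],0.4],[[-50,-120,-7],[-2.7,-5.84,-62.6],0.4],[[-60,-143,-7],[-3.0,-6.57,-70.4],0.4],[[-60,-143,-7],[-3.4,-7.3,-78.2],0.4],[[-60,-143,-7],[-3.7,-8.0,-86.0],0.4],[[-60,-143,-7],[-4.05,-8.76,-93.8],0.4],[[-60,-143,-7],[-4.4,-9.5,-101.6],0.4],[[-60,-143,-7],[-4.7,-10.2,-109.5],0.4],[[-60,-143,-7],[-5.1,-10.9,-117.3],0.4],[[-60,-143,-7],[-5.4,-11.7,-125.1],0.4],[[-60,-143,-7],[-5.7,-12.4,-132.9],0.4],[[-60,-143,-7],[-6.1,-13.1,-140.7],0.4],[[-60,-143,-7],[-6.4,-13.9,-148.5],0.4],[[-60,-143,-7],[-6.75,-14.6,-156.4],0.4]]'

```text
time: 12.4
ee_pos: [0.402, -0.1498, 0.3006]
tcp_rot: [179.9, 0.1, 109.4]
wrist_force: [-0.5, 0.4, 0.3]
opening: 0.0513
grasp_force: 0.0
```

```bash
python3 - <<'E'
from h import *
D=R.from_euler('xyz',[180,0,108.84],degrees=True); o=telemetry.get_obs(); print(o['q'],o['tcp_rot'],o['ee_pos'])
rel(S(-.001,-.121,.20),D); rel(S(-.001,-.121,.058),D)
E
```

```text
[-2.04330977e+01 -8.81806780e+00  5.95263706e+00  1.04651935e+02
  1.12636232e-03  5.01449728e+01] [1.79908102e+02 7.52485714e-02 1.09421870e+02] [ 0.40197889 -0.14975275  0.30061122]
shift [137.4 271.3 100.9] turn [0.09 0.07 0.58]
shift [137.6 271.  242.9] turn [0.09 0.07 0.58]
```

Emit:
play_rows --increments '[[[17,34,0],[0,0,0.6],0.4],[[34,68,0],[0,0,0.6],0.4],[[51,102,0],[0,0,0.6],0.4],[[68,136,0],[0,0,0.6],0.4],[[86,170,0],[0,0,0.6],0.4],[[104,204,0],[0,0,0.6],0.4],[[121,238,20],[0,0,0.6],0.4],[[137,271,60],[0,0,0.6],0.4],[[137,271,100],[0,0,0.6],0.4],[[137,271,100],[0,0,0.6],0.4],[[137,271,100],[0,0,0.6],0.4]]'

```text
time: 13.5
ee_pos: [0.6126, 0.0674, 0.2013]
tcp_rot: [180.0, 0.0, 108.4]
wrist_force: [-0.6, 0.4, 0.3]
opening: 0.051
grasp_force: 0.0
```

```bash
python3 - <<'E'
from h import *
o=telemetry.get_obs(); d=o['ee_pos']-O; print('tcp',d@X,d@Y,o['tcp_rot'])
for n in('wrist','side'):
  im,P,T=cloud(n); hsv=cv2.cvtColor(im,cv2.COLOR_RGB2HSV); z=P[...,2]
  m=(hsv[...,0]>3)&(hsv[...,0]<18)&(hsv[...,1]>180)&(z>.03)&(z<.09)
  d=P[m]-O; s=np.c_[d@X,d@Y]*1000; s=s[(abs(s[:,0])<30)&(s[:,1]<-80)&(s[:,1]>-150)]
  if len(s): print(n,len(s),np.percentile(s,2,axis=0),np.percentile(s,98,axis=0))
E
```

```text
tcp -0.001529663091809151 -0.12354336005923643 [1.79996271e+02 3.73098943e-02 1.08431902e+02]
wrist 621 [ -10.23411412 -124.17765913] [   9.31974267 -102.49279806]
side 125 [ -13.55186668 -127.10027562] [   6.00653619 -106.73183846]
```

Emit:
play_rows --grip_force 30 --increments '[[[3,0,40],[0,0,0],0.4],[[3,0,80],[0,0,0],0.4],[[3,0,115],[0,0,0],0.4],[[3,0,135],[0,0,0],0.4],[[3,0,142],[0,0,0],0.4],[[3,0,142],[0,0,0],0.6],[[3,0,142],[0,0,0],1],[[3,0,142],[0,0,0],1],[[3,0,142],[0,0,0],1],[[3,0,142],[0,0,0],1],[[3,0,142],[0,0,0],1],[[6,0,142],[0,0,0],1],[[9,0,142],[0,0,0],1],[[12,0,142],[0,0,0],1],[[15,0,142],[0,0,0],1],[[18,0,142],[0,0,0],1],[[20,0,142],[0,0,0],1],[[22,0,142],[0,0,0],1],[[22,0,142],[0,0,0],1]]'

```text
time: 15.5
ee_pos: [0.608, 0.0873, 0.0613]
tcp_rot: [179.7, 0.1, 108.3]
wrist_force: [0.4, -0.0, 7.7]
opening: 0.0215
grasp_force: 29.4
```

Emit:
play_rows --increments '[[[2,0,0],[0,0,0],1],[[4,0,0],[0,0,0],1],[[6,0,0],[0,0,0],1],[[7,0,0],[0,0,0],1],[[8,0,0],[0,0,0],1],[[9,0,0],[0,0,0],1],[[9,0,0],[0,0,0],1]]'

```text
time: 16.2
ee_pos: [0.606, 0.0933, 0.0614]
tcp_rot: [179.7, 0.4, 108.2]
wrist_force: [5.3, -12.5, 7.0]
opening: 0.0215
grasp_force: 29.3
```

Emit:
play_rows --increments '[[[1,0,0],[0,0,0],1],[[2,0,0],[0,0,0],1],[[2,0,0],[0,0,0],1]]'

```text
time: 16.5
ee_pos: [0.6059, 0.0934, 0.0615]
tcp_rot: [179.7, 0.6, 108.1]
wrist_force: [7.3, -20.7, 7.2]
opening: 0.0217
grasp_force: 29.3
```

Emit:
play_rows --increments '[[[-1.5,0,0],[0,0,0],1],[[-3,0,0],[0,0,0],1],[[-3.5,0,0],[0,0,0],1],[[-3.5,0,0],[0,0,0],0.6],[[-3.5,0,0],[0,0,0],0.5],[[-3.5,0,0],[0,0,0],0.4],[[-3.5,0,0],[0,0,0],0.4],[[-3.5,0,0],[0,0,0],0.4],[[-3.5,0,-10],[0,0,0],0.4],[[-3.5,0,-30],[0,0,0],0.4],[[-3.5,0,-60],[0,0,0],0.4],[[-20,0,-100],[0,0,0],0.4],[[-60,-20,-140],[0,0,0],0.4],[[-100,-40,-180],[0,0,0],0.4],[[-130,-60,-220],[0,0,0],0.4],[[-150,-80,-240],[0,0,0],0.4],[[-150,-80,-240],[0,0,0],0.4]]'

```text
time: 18.2
ee_pos: [0.5732, -0.073, 0.304]
tcp_rot: [179.6, 0.3, 108.1]
wrist_force: [0.9, 1.3, 0.6]
opening: 0.0513
grasp_force: 0.0
```

```bash
python3 - <<'E'
from h import *
for n in('wrist','side','top'):
  v=look(n);im,P,T=cloud(n,v); hsv=cv2.cvtColor(im,cv2.COLOR_RGB2HSV); z=P[...,2]
  if n=='wrist': save('w5',im)
  if n=='side': save('s5',cv2.resize(im[100:250,220:400],None,fx=3,fy=3))
  for nm,m in(('wall',(hsv[...,1]<40)&(hsv[...,2]>90)&(z>.042)&(z<.054)),('knob',(hsv[...,0]>3)&(hsv[...,0]<18)&(hsv[...,1]>180)&(z>.03)&(z<.09)),('stop',((hsv[...,0]<4)|(hsv[...,0]>175))&(hsv[...,1]>150)&(z>.015)&(z<.05))):
    d=P[m]-O; s=np.c_[d@X,d@Y]*1000; s=s[(abs(s[:,0]-45)<90)&(abs(s[:,1])<150)]
    if len(s): print(n,nm,len(s),np.percentile(s,2,axis=0).round(1),np.percentile(s,98,axis=0).round(1))
D=R.from_euler('xyz',[180,0,108.84],degrees=True); rel([.4463,-.2875,.28],D); rel([.4463,-.2875,.164],D); print(telemetry.get_obs()['q'])
E
```

```text
wrist knob 598 [ -11.9 -101.3] [  8.8 -80.8]
side wall 190 [-19.7 -44.2] [111.4  44.9]
side knob 122 [ -12.7 -100.9] [  8.4 -81. ]
side stop 20 [-14.2  57. ] [62.9 63. ]
top wall 171 [-19.3 -42.8] [110.5  46.5]
top knob 34 [-11.3 -95.8] [  6.7 -80.4]
top stop 84 [ 1.6 54.4] [101.9  63.8]
shift [-166.5 -189.5   18.4] turn [ 0.09  0.06 -0.57]
shift [-166.4 -189.7  134.4] turn [ 0.09  0.06 -0.57]
[-6.94251817e+00  1.17536825e+01  2.67314297e+01  1.04868068e+02
 -1.22303949e-02  6.47886783e+01]
```

View pics/s5.png

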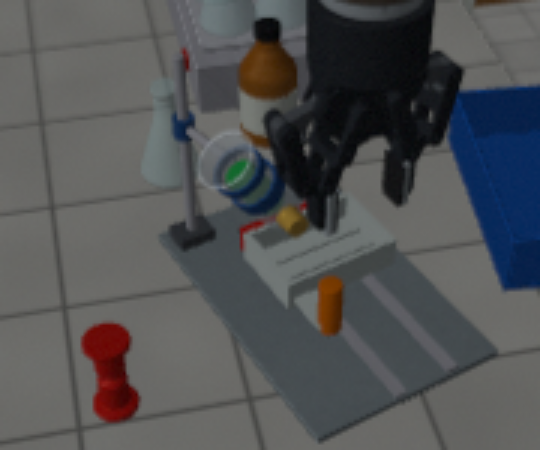

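The tray is against its stop: knob at (330,305), walls at y −44 to +45 mm. Next is the rod.

Emit:
play_rows --grip_force 80 --increments '[[[-26,-30,0],[0,0,0],0.4],[[-52,-60,0],[0,0,0],0.4],[[-78,-90,0],[0,0,0],0.4],[[-104,-120,0],[0,0,0],0.4],[[-130,-150,0],[0,0,0],0.4],[[-156,-180,0],[0,0,0],0.4],[[-166,-190,0],[0,0,-0.6],0.4],[[-166,-190,0],[0,0,-0.6],0.4],[[-166,-190,30],[0,0,-0.6],0.4],[[-166,-190,60],[0,0,-0.6],0.4],[[-166,-190,90],[0,0,-0.6],0.4],[[-166,-190,115],[0,0,-0.6],0.4],[[-166,-190,130],[0,0,-0.6],0.4],[[-166,-190,134],[0,0,-0.6],0.4],[[-166,-190,134],[0,0,-0.6],0.4]]'

```text
time: 19.85
ee_pos: [0.4461, -0.286, 0.1636]
tcp_rot: [-180.0, -0.0, 109.0]
wrist_force: [-0.0, 0.3, 0.5]
opening: 0.0515
grasp_force: 0.0
```

Emit:
play_rows --grip_force 80 --increments '[[[0,0,0],[0,0,0],0.7],[[0,0,0],[0,0,0],1],[[0,0,0],[0,0,0],1],[[0,0,0],[0,0,0],1],[[0,0,0],[0,0,0],1],[[0,0,0],[0,0,0],1],[[0,0,-10],[0,0,0],1],[[0,0,-30],[0,0,0],1],[[0,0,-60],[0,0,0],1],[[0,0,-90],[0,0,0],1],[[0,0,-120],[0,0,0],1],[[0,0,-150],[0,0,0],1],[[0,0,-180],[0,0,0],1],[[0,0,-210],[0,0,0],1],[[0,0,-220],[0,0,0],1],[[0,0,-220],[0,0,0],1]]'

```text
time: 21.45
ee_pos: [0.4457, -0.2874, 0.3863]
tcp_rot: [179.9, 0.2, 108.9]
wrist_force: [0.3, -0.0, -2.2]
opening: 0.0227
grasp_force: 78.8
```

```bash
python3 - <<'E'
from h import *
o=telemetry.get_obs(); print(o['ee_pos'],o['q'])
# funnel rim fit from earlier wrist cloud: rim points around expected mouth
P=np.load('w1P.npy').reshape(-1,3); P=P[np.isfinite(P[:,0])]; d=P-O; s=np.c_[d@X,d@Y,d[:,2]]
ax=np.array([-np.sin(np.radians(35)),0,np.cos(np.radians(35))]); low=np.array([0,0,.106]); r=s-low; t=r@ax; rad=r-np.outer(t,ax); ex=np.cross([0,1,0],ax)
m=(abs(t-.105)<.012)&(np.linalg.norm(rad,axis=1)<.045)
q=np.c_[rad@ex,rad[:,1],t]*1000; q=q[m]; print(len(q),np.percentile(q,[2,50,98],axis=0).round(1))
m2=q[:,2]>q[:,2].max()-6; print(cv2.minEnclosingCircle(q[m2][:,:2].astype(np.float32)), cv2.fitEllipse(q[m2][:,:2].astype(np.float32)))
D=R.from_euler('xyz',[180,0,108.84],degrees=True)
T=D*R.from_rotvec([-35,0,0],degrees=True); print(T.apply([0,0,1]), X*np.sin(np.radians(35)))
Ax=-T.apply([0,0,1])
for L in(.25,.165): 
    p=S(0,0,.106)+Ax*(.105+L); print(p); rel(p,T)
im,P,_=cloud('side'); save('s6',im)
E
```

```text
[ 0.44574569 -0.28744727  0.38626845] [-3.28181666e+01  1.03130056e+01  3.56510744e+01  1.15112159e+02
  2.63865283e-03  3.82737373e+01]
1944 [[-26.5 -27.7  93.3]
 [ -1.3   4.1 100.4]
 [ 29.3  28.1 104.6]]
((0.08088736981153488, 0.43257832527160645), 31.62285041809082) ((1.5788483619689941, 0.08990931510925293), (55.39683151245117, 55.59138107299805), 31.404224395751953)
[ 0.54284653  0.18522303 -0.81915204] [0.54284653 0.18522303 0.        ]
[0.38148948 0.11904582 0.39679898]
shift [405.3  71.  -11.6] turn [-34.86   0.15   0.12]
[0.42763144 0.13478978 0.32717105]
shift [405.5 119.5  58.2] turn [-34.86   0.15   0.12]
```

View pics/s6.png

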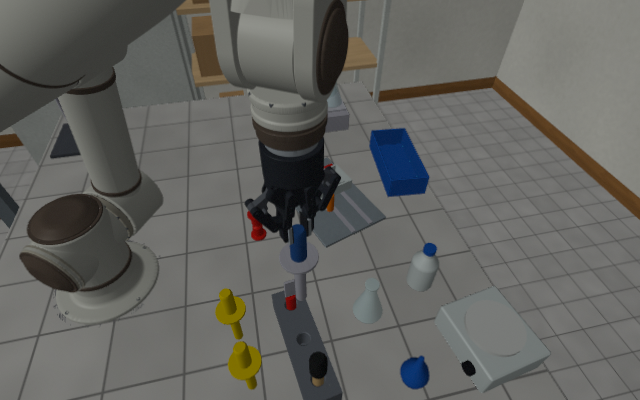

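The rod hangs straight in the gripper at (297,260) and its hole is empty. I'll measure its offset and tilt in the grip before tilting.

```bash
python3 - <<'E'
from h import *
o=telemetry.get_obs(); R0=R.from_euler('xyz',o['tcp_rot'],degrees=True)
for n in('side','top','wrist'):
    im,P,T=cloud(n); hsv=cv2.cvtColor(im,cv2.COLOR_RGB2HSV); p=P.reshape(-1,3); t=R0.inv().apply(np.nan_to_num(p,nan=9)-o['ee_pos'])*1000
    blue=((hsv[...,0]>100)&(hsv[...,0]<125)&(hsv[...,1]>120)).ravel()
    near=np.hypot(t[:,0],t[:,1])<50
    cam=R0.inv().apply(T[:3,3]-o['ee_pos']); print(n,'cam dir',(cam/np.linalg.norm(cam)).round(2))
    for nm,m in(('collar',near&(t[:,2]>28)&(t[:,2]<42)&~blue),('sh60',near&(t[:,2]>50)&(t[:,2]<85)),('sh130',near&(t[:,2]>105)&(t[:,2]<150)),('tip',near&(t[:,2]>50))):
        q=t[m]
        if len(q)>5: print(nm,len(q),np.percentile(q,[2,50,98],axis=0).round(1).tolist())
E
```

```text
side cam dir [-0.55 -0.28 -0.79]
collar 734 [[-30.0, -29.5, 31.8], [-10.1, -8.6, 33.6], [24.9, 27.5, 37.8]]
sh60 50 [[-10.1, -10.0, 70.7], [-7.9, -4.9, 79.1], [0.7, 6.1, 84.6]]
sh130 152 [[-10.0, -10.2, 105.5], [-7.7, -4.8, 127.2], [1.2, 5.1, 148.9]]
tip 1864 [[-39.1, -44.4, 81.9], [-1.7, -5.4, 324.2], [44.0, 36.8, 385.1]]
top cam dir [ 0.32 -0.03 -0.95]
collar 249 [[-8.4, -27.0, 30.9], [13.3, -1.1, 35.2], [30.4, 28.3, 39.9]]
sh130 25 [[5.0, -6.7, 114.5], [10.1, 1.4, 130.1], [11.3, 9.8, 148.3]]
tip 715 [[-41.8, -44.2, 135.3], [0.8, -2.8, 326.3], [44.8, 44.4, 388.3]]
wrist cam dir [ 0.41 -0.   -0.91]
collar 3949 [[-8.5, -28.9, 34.1], [12.8, -0.3, 35.6], [29.5, 27.8, 37.4]]
sh130 7 [[9.7, -4.0, 146.4], [10.1, -1.2, 147.5], [10.3, 1.6, 149.3]]
tip 2608 [[-26.1, -45.4, 323.5], [7.6, -0.2, 325.7], [45.7, 44.9, 386.2]]
```

Emit:
play_rows --increments '[[[27,5,-10],[0,0,0],1],[[54,10,-12],[-3,0,0],1],[[81,15,-12],[-6,0,0],1],[[108,20,-12],[-9,0,0],1],[[135,25,-12],[-12,0,0],1],[[162,30,-12],[-15,0,0],1],[[189,35,-12],[-18,0,0],1],[[216,40,-12],[-21,0,0],1],[[243,45,-12],[-24,0,0],1],[[270,50,-12],[-27,0,0],1],[[297,54,-12],[-30,0,0],1],[[324,58,-12],[-33,0,0],1],[[351,62,-12],[-35,0,0],1],[[378,66,-12],[-35,0,0],1],[[405,71,-12],[-35,0,0],1],[[405,71,-12],[-35,0,0],1],[[405,71,-12],[-35,0,0],1],[[405,71,-12],[-35,0,0],1]]'

```text
time: 23.45
ee_pos: [0.3814, 0.1183, 0.3954]
tcp_rot: [145.0, 0.1, 108.9]
wrist_force: [0.4, -0.2, -1.0]
opening: 0.0226
grasp_force: 79.0
```

```bash
python3 - <<'E'
from h import *
o=telemetry.get_obs(); print(o['q'])
D=R.from_euler('xyz',[180,0,108.84],degrees=True); T=D*R.from_rotvec([-35,0,0],degrees=True); Ax=-T.apply([0,0,1])
for L in(.165,.1,.04): rel(S(0,0,.106)+Ax*(.105+L),T)
R0=R.from_euler('xyz',o['tcp_rot'],degrees=True)
for n in('side','top'):
    im,P,_=cloud(n); p=P.reshape(-1,3); t=R0.inv().apply(np.nan_to_num(p,nan=9)-o['ee_pos'])*1000; near=np.hypot(t[:,0],t[:,1])<40
    for lo,hi in((28,45),(50,90),(100,150)):
        q=t[near&(t[:,2]>lo)&(t[:,2]<hi)]
        if len(q)>5: print(n,len(q),np.percentile(q,[2,50,98],axis=0).round(1).tolist())
    if n=='side': save('s7',im[100:300,150:420])
E
```

```text
[ 16.07995535 -42.88245089 -13.03711938  84.88070519   1.54794385
  87.67034653]
shift [ 0.7  1.1 84.1] turn [-0.01  0.03  0.07]
shift [  0.8   1.1 149.1] turn [-0.01  0.03  0.07]
shift [  0.8   1.1 209.1] turn [-0.01  0.03  0.07]
side 310 [[-31.4, -27.8, 29.9], [-12.2, 1.7, 33.8], [20.7, 28.2, 37.9]]
side 97 [[-12.3, -8.9, 56.6], [-8.6, 0.2, 72.3], [-3.2, 9.2, 89.0]]
side 126 [[-11.6, -9.6, 100.9], [-8.3, 0.1, 124.3], [-2.3, 8.8, 148.6]]
top 289 [[-29.0, -21.9, 30.0], [-5.8, 10.6, 34.2], [28.0, 29.7, 37.7]]
top 10 [[-8.3, 3.9, 81.2], [-3.0, 7.8, 87.2], [6.2, 10.4, 89.6]]
top 59 [[-9.3, 0.6, 102.1], [-1.6, 7.6, 124.1], [9.1, 10.4, 148.5]]
```

Emit:
play_rows --increments '[[[1.5,1,15],[0,0,0],1],[[1.5,1,30],[0,0,0],1],[[1.5,1,45],[0,0,0],1],[[1.5,1,60],[0,0,0],1],[[1.5,1,75],[0,0,0],1],[[1.5,1,85],[0,0,0],1],[[1.5,1,93],[0,0,0],1],[[1.5,1,100],[0,0,0],1],[[1.5,1,106],[0,0,0],1],[[1.5,1,112],[0,0,0],1],[[1.5,1,116],[0,0,0],1]]'

```text
time: 24.65
ee_pos: [0.4449, 0.1422, 0.3014]
tcp_rot: [144.9, 0.1, 108.9]
wrist_force: [0.5, -0.1, -2.4]
opening: 0.0227
grasp_force: 78.9
```

Emit:
play_rows --increments '[[[0,0,4],[0,0,0],1],[[0,0,8],[0,0,0],1],[[0,0,12],[0,0,0],1],[[0,0,16],[0,0,0],1],[[0,0,20],[0,0,0],1],[[0,0,24],[0,0,0],1],[[0,0,28],[0,0,0],1],[[0,0,32],[0,0,0],1],[[0,0,36],[0,0,0],1],[[0,0,40],[0,0,0],1]]'

```text
time: 25.65
ee_pos: [0.4667, 0.1496, 0.2687]
tcp_rot: [144.9, 0.1, 108.9]
wrist_force: [-3.0, -1.3, 2.9]
opening: 0.0226
grasp_force: 79.6
```

Emit:
play_rows --increments '[[[0,0,4],[0,0,0],1],[[0,0,8],[0,0,0],1],[[0,0,12],[0,0,0],1],[[0,0,16],[0,0,0],1],[[0,0,20],[0,0,0],1],[[0,0,24],[0,0,0],1],[[0,0,28],[0,0,0],1],[[0,0,32],[0,0,0],1],[[0,0,36],[0,0,0],1],[[0,0,40],[0,0,0],1],[[0,0,44],[0,0,0],1],[[0,0,48],[0,0,0],1],[[0,0,48],[0,0,0],1]]'

```text
time: 26.95
ee_pos: [0.4926, 0.1584, 0.2288]
tcp_rot: [145.0, 0.1, 108.9]
wrist_force: [-0.7, -0.2, -2.3]
opening: 0.0225
grasp_force: 79.0
```

Cartridge released, force back to the rod's weight. Going on to the rim.

Emit:
play_rows --increments '[[[0,0,2],[0,0,0],1],[[0,0,4],[0,0,0],1],[[0,0,5],[0,0,0],1],[[0,0,6],[0,0,0],1],[[0,0,7],[0,0,0],1],[[0,0,7],[0,0,0],1]]'

```text
time: 27.55
ee_pos: [0.4961, 0.1599, 0.2245]
tcp_rot: [144.9, 0.0, 108.9]
wrist_force: [-6.3, 0.0, 2.5]
opening: 0.0227
grasp_force: 79.7
```

Emit:
play_rows --increments '[[[0,0,1],[0,0,0],1],[[0,0,2],[0,0,0],1],[[0,0,3],[0,0,0],1],[[0,0,3],[0,0,0],1]]'

```text
time: 27.95
ee_pos: [0.4964, 0.1601, 0.2244]
tcp_rot: [144.9, 0.0, 108.9]
wrist_force: [-36.8, -9.1, 21.6]
opening: 0.0223
grasp_force: 83.6
```

```bash
python3 - <<'E'
from h import *
o=telemetry.get_obs(); d=o['ee_pos']-S(0,0,.106); ax=np.cos(np.radians(35))*np.array([0,0,1])-np.sin(np.radians(35))*X; print('tcp along axis',d@ax)
a=look('side')[0][100:240,230:390]; b=look('top')[0][150:240,230:350]
save('s8',np.hstack([cv2.resize(a,(480,420)),cv2.resize(b,(320,240))[:, :] if 0 else cv2.copyMakeBorder(cv2.resize(b,(320,240)),0,180,0,0,cv2.BORDER_CONSTANT)]))
E
```

```text
tcp along axis 0.14380750122965383
```

View pics/s8.png

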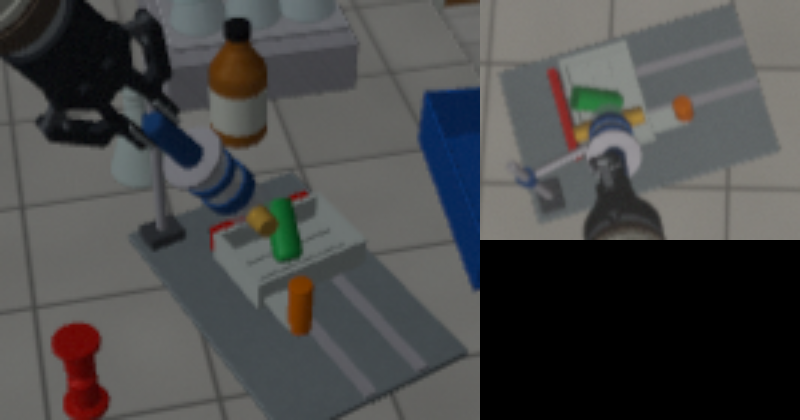

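The cartridge is in the tray at (285,230), and the collar is hard against the rim with the TCP 39 mm above it. I'll ease off, release and withdraw.

Emit:
play_rows --increments '[[[0,0,-1.5],[0,0,0],1],[[0,0,-3],[0,0,0],1],[[0,0,-3],[0,0,0],0.5],[[0,0,-3],[0,0,0],0.4],[[0,0,-3],[0,0,0],0.3],[[0,0,-3],[0,0,0],0.3],[[0,0,-3],[0,0,0],0.3],[[0,0,-10],[0,0,0],0.3],[[0,0,-25],[0,0,0],0.3],[[0,0,-45],[0,0,0],0.3],[[0,0,-70],[0,0,0],0.3],[[0,0,-100],[0,0,0],0.3],[[0,0,-130],[0,0,0],0.3],[[-30,0,-130],[0,0,0],0.3],[[-70,0,-130],[0,0,0],0.3],[[-110,0,-130],[0,0,0],0.3],[[-110,0,-130],[0,0,0],0.3],[[-110,0,-130],[0,0,0],0.3]]'

```text
time: 29.85
ee_pos: [0.463, 0.0307, 0.3282]
tcp_rot: [145.0, 0.0, 108.7]
wrist_force: [-0.1, 0.4, 0.4]
opening: 0.0601
grasp_force: 0.0
```

```bash
python3 - <<'E'
from h import *
v=look('side'); im,P,T=cloud('side',v); save('s9',cv2.resize(im[90:250,220:400],(720,640))[:600])
hsv=cv2.cvtColor(im,cv2.COLOR_RGB2HSV); d=P-O; sx,sy,z=d@X*1000,d@Y*1000,P[...,2]*1000
box=(sx>-120)&(sx<130)&(abs(sy)<150)
for nm,m in(('green',(hsv[...,0]>45)&(hsv[...,0]<80)&(hsv[...,1]>100)&box&(z<100)),('knob',(hsv[...,0]>3)&(hsv[...,0]<18)&(hsv[...,1]>180)&box&(sy<-50)&(z>30)&(z<90)),('wall',(hsv[...,1]<40)&(hsv[...,2]>90)&box&(z>42)&(z<54)&(sx>-30))):
    q=np.c_[sx[m],sy[m],z[m]]; print(nm,len(q),np.percentile(q,[3,97],axis=0).round(0).tolist())
ax=-np.sin(np.radians(35))*X+np.array([0,0,np.cos(np.radians(35))]); t=(P-S(0,0,.106))@ax*1000; rad=np.linalg.norm(np.cross(P-S(0,0,.106),ax),axis=-1)*1000
m=(rad<35)&(t>90)&(t<185)&(hsv[...,1]>120); print('handle t',np.percentile(t[m],[2,98]))
m=(rad<35)&(t>95)&(t<125)&(hsv[...,1]<80); print('collar t',np.percentile(t[m],[5,50,95]))
E
```

```text
green 164 [[25.0, -18.0, 36.0], [59.0, 29.0, 76.0]]
knob 122 [[-12.0, -101.0, 32.0], [6.0, -82.0, 81.0]]
wall 198 [[-20.0, -44.0, 43.0], [112.0, 43.0, 51.0]]
handle t [115.5385142 175.5737277]
collar t [100.9863648  110.07476788 113.35876702]
```

View pics/s9.png

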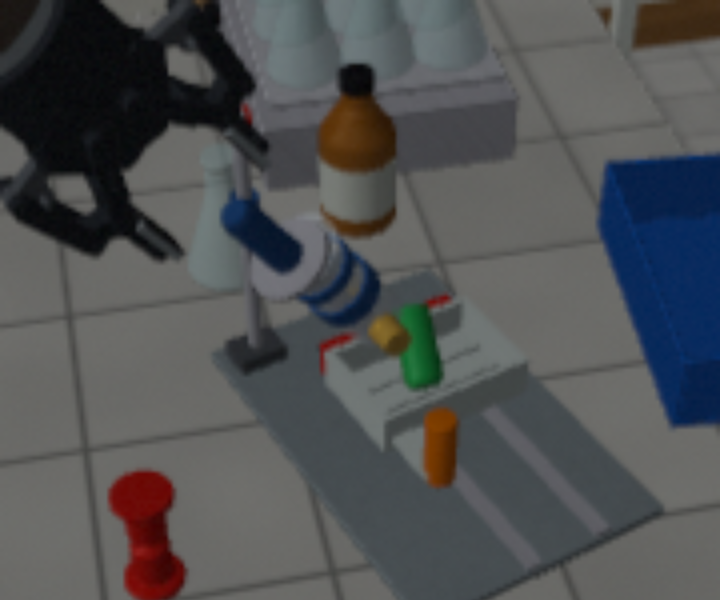

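The rod is home, with the handle top 175 mm up the axis as expected. The green cartridge at (420,345) may be leaning on a wall, so I'll check its pose.

```bash
python3 - <<'E'
from h import *
for n in('side','top'):
    im,P,T=cloud(n); hsv=cv2.cvtColor(im,cv2.COLOR_RGB2HSV); d=P-O; sx,sy,z=d@X*1000,d@Y*1000,P[...,2]*1000
    m=(hsv[...,0]>45)&(hsv[...,0]<80)&(hsv[...,1]>100)&(sx>0)&(sx<120)&(abs(sy)<70)&(z<100)
    q=np.c_[sx[m],sy[m],z[m]]; print(n,len(q))
    for lo in range(-30,60,10):
        s=q[(q[:,1]>=lo)&(q[:,1]<lo+10)]
        if len(s): print(lo,len(s),'x',s[:,0].min().round(),s[:,0].max().round(),'z',s[:,2].min().round(),np.percentile(s[:,2],95).round())
print(telemetry.get_obs()['ee_pos'])
E
```

```text
side 163
-30 1 x 38.0 38.0 z 47.0 47.0
-20 31 x 26.0 49.0 z 33.0 50.0
-10 43 x 24.0 53.0 z 34.0 57.0
0 33 x 26.0 57.0 z 44.0 64.0
10 27 x 30.0 60.0 z 47.0 73.0
20 27 x 39.0 63.0 z 66.0 77.0
40 1 x 79.0 79.0 z 31.0 31.0
top 107
-20 9 x 32.0 47.0 z 43.0 50.0
-10 14 x 33.0 47.0 z 46.0 57.0
0 15 x 36.0 52.0 z 52.0 63.0
10 22 x 33.0 54.0 z 59.0 72.0
20 27 x 32.0 59.0 z 59.0 77.0
30 19 x 36.0 62.0 z 63.0 76.0
40 1 x 45.0 45.0 z 63.0 63.0
[0.46270457 0.03317613 0.32841567]
```

The robot is clear of everything. The tray is at its stop and the rod is home. The cartridge is resting steadily inside the tray: its centre is about y +8 mm and below the wall tops, with one end leaning on the +y wall. Handing in.

```bash
python3 -c "
from workcell import workorder; print(workorder.job_done())"
```

```text
the job is handed in; nothing more can be done
None
```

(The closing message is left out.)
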